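# Stack the cast ingots alternately inverted and crosswise

### The arm

A 7-joint arm with a two-finger parallel gripper is mounted at the origin on a cart in front of the work surface, level with it; the furniture and walls round the work are solid. World frame = base frame: x ahead of the robot, y to its left, z up, the work surface at z = 0. Lengths are in m, angles in rad, forces in N, time in s.
With the tool pointing down it reaches from about 0.4 to 0.9 m from the base axis. Payload 5.5 kg.
Tool frame: the origin (TCP) lies midway between the tips of the shut fingers; the grasp point (between the pads) lies 19 mm behind it (manip.grip_depth is the distance from the TCP to the grasp point, in m); z points along the fingers, y is the line along which they close (so a half turn about z gives the same grasp; the last joint's range is limited). The gripper opens to 92 mm and grips with 3 to 60 N. Pads are 19 mm wide; open, the fingers measure 130 mm over their backs; the gripper's body (75 mm by 190 mm) begins 47 mm behind the grasp point.
Start: joints at [1.482, 0.501, -0.427, 1.55, 0.221, 1.138, -0.21], TCP at [0.224, -0.61, 0.227] pointing down, gripper open.
Joint ranges: [-2.88, 2.88], [-0.31, 2.03], [-1.54, 1.56], [0.2, 2.42], [-1.41, 4.55], [0.19, 2.02], [-2.57, 2.57]. Speed limits (rad/s): [2.57, 2.57, 3.14, 3.14, 3.14, 3.14, 3.14].

### API

Orientations are given as a unit quaternion [x, y, z, w].
In Python, from bench import manip, effector, viewer gives the robot as it stands. Calls block until the motion is done:
- manip.move_pose(position, orientation): joint-space move of the TCP to a pose.
- manip.servo_line(position, ori=None, vel=0.15): straight line of the TCP; ori=None keeps the orientation; vel is the mean speed in m/s.
- manip.movej(angles): joint-space move.
- effector.open_jaws() and effector.close(f_grip=None): open the fingers fully, or close them until they stop; f_grip is the grip in N (None keeps the last).
- manip.sleep(seconds).
- manip.solve_ik(position, orientation): joint angles nearest the present ones, or None.
- viewer.get_image(name): name is "scene" or "top" or "wrist"; returns the picture (384x512x3 uint8, red, green, blue); there is no depth.
- viewer.get_calibration(name): a dict with "vfov" (degrees; the focal length in pixels is half the picture's height over the tangent of half this angle, whatever the lens; pixels are square), "cx", "cy" (the principal point, pixels), "eye" and "attitude" of the camera in the world. Camera axes: x right, y down, z forward; pixel columns grow to the right and rows downward; lengths in m; the calibration is good to about 2 mm. The wrist camera is an equidistant fisheye: a pixel r from the principal point sees the ray r / f radians off the axis. A picture is of the moment at which its call begins: read the wrist's pose just before it. get_calibration takes no time and is no camera call; for the wrist camera it gives the pose at the moment of the call.
A pose or a line that the arm cannot do raises manip.PlanningError and nothing moves.
- manip.hand_in(): hands the job in; it is judged then, once.
Readings, each from a call of its own:
- manip.current_clock(): time.
- manip.current_q(): joint angles.
- manip.current_joint_velocities(): joint speeds.
- manip.current_tau(): joint torques, N m.
- manip.current_tool_pos(): TCP position.
- manip.current_tcp_rot(): TCP orientation.
- manip.current_force(): force on the tool from outside, world axes, zero at the start.
- manip.current_wrist_torque(): the same for the moment, N m.
- manip.current_finger_gap(): finger opening in m.
- manip.current_gripper_force(): force on a finger pad.
Only numpy, scipy, OpenCV 4.12 (cv2) and the standard library are available. Lean on these libraries where they do the work, as an engineer would, in place of code of your own. Each camera call takes 0.05 s, during which the arm holds its last target. There are 200 camera calls.

### The job

One cast ingot already lies on the plywood curing board. Start the stack: lay the full-length ingot that lies broad face up beside it on the board, still broad face up, parallel to it and level with its ends, leaving an air gap of about 3 cm between the two. Then lay the other loose full-length ingot, narrow face up as it lies, flat and crosswise on top, its middle over the middle of the pair so that it rests on both; do not shift the first ingot, and leave the short ingot out.

Things in the scene. Friction and masses are not known exactly. Their poses are not given: they have to be found in the camera images.
- curing_board: Plywood board on two battens, 180 mm (own x) by 220 mm (own y), fixed on the table. Its top is flat and 24 mm above the table; origin at the centre of its underside, at table height, z up. The first ingot lies on it, roughly lengthwise to the board's x, somewhere near the middle of its y; the roomier side of the board beside it always has room for a second ingot.
- first_ingot: Dark grey cast loaf-shaped ingot: broad face 124 x 40 mm, narrow face 112 x 28, 28 high, 0.15-0.31 kg; sides vertical for 7 mm next to the broad face, then sloping in. It lies on the board, broad face down, narrow face up. Origin at the centre of its underside (the broad face), x along its length, y across, z up.
- ingot_broad_up: Dark grey cast loaf-shaped ingot: broad face 124 x 40 mm, narrow face 112 x 28, 28 high, 0.15-0.31 kg; sides vertical for 7 mm next to the broad face, then sloping in. It starts on the table inverted: broad face up, standing on its narrow face. Origin at the centre of its underside (the narrow face), x along its length, y across, z up; its vertical rim is 21-28 mm above that.
- ingot_narrow_up: Dark grey cast loaf-shaped ingot: broad face 124 x 40 mm, narrow face 112 x 28, 28 high, 0.15-0.31 kg; sides vertical for 7 mm next to the broad face, then sloping in. It starts on the table broad face down, narrow face up. Origin at the centre of its underside (the broad face), x along its length, y across, z up. A like ingot only 70 mm long, broad face up, lies near and is not needed.
Things that resemble listed ones, but are neither listed nor needed, are in the scene too. Leave any orange look-alike of the first_ingot alone.

How it is judged:
By the outcome, as a careful person would: the job done as asked, in the order asked, and still so for the second after the job is handed in, with the robot touching nothing.
It also fails if it takes over 54 s, if anything falls off the work surface, if the arm or the gripper's body presses on something with over 40 N, if the wrist force passes 120 N, or if a joint passes its speed limit or range.

## Working session

There is one attempt and no reset: what is moved stays moved. The work goes in short steps, each a Python script; the robot and the scene stay as the last script left them, time stands still between calls to the robot, and variables do not carry over. Pictures are saved under pics/ and viewed, at most 10 in all, crops included, and the job is handed in when it is done.

```bash
mkdir -p pics; ls
python3 - <<'E'
from bench import manip, effector, viewer
import cv2
for n in("scene","top"):
    im=viewer.get_image(n); cv2.imwrite(f"pics/{n}0.png",im[:,:,::-1]); c=viewer.get_calibration(n); print(n,c)
print(manip.current_tcp_rot(),manip.current_clock(),viewer.get_calibration("wrist"))
a=cv2.imread("pics/top0.png"); cv2.imwrite("pics/top0b.png",cv2.resize(a,(800,600),interpolation=cv2.INTER_CUBIC))
E
```

```text
pics
scene {'vfov': 50.22173479249247, 'cx': 254.64422496047933, 'cy': 189.23696276623505, 'eye': array([0.02181217, 0.65514866, 0.60845609]), 'attitude': array([-0.25717581,  0.83059644, -0.47230593,  0.14455887])}
top {'vfov': 55.75468858639396, 'cx': 256.12280571956495, 'cy': 194.45146910661387, 'eye': array([ 0.4031894 , -0.11524797,  0.87186453]), 'attitude': array([ 0.70907369, -0.70097233,  0.05411909, -0.05406875])}
[ 9.84567016e-01  1.75005847e-01 -1.60537496e-04 -8.47994006e-04] 0.1 {'vfov': 65.70646984690485, 'cx': 256.7432286609007, 'cy': 190.29555000545523, 'eye': array([ 0.28865687, -0.58668557,  0.38415357]), 'attitude': array([ 0.81272118, -0.56803563, -0.07428642,  0.10630772])}
```

View pics/top0b.png

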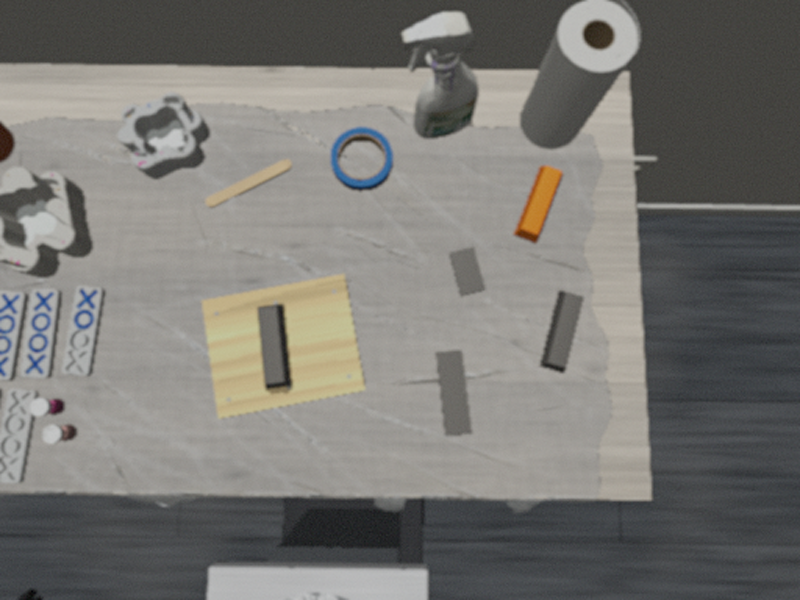

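View pics/scene0.png

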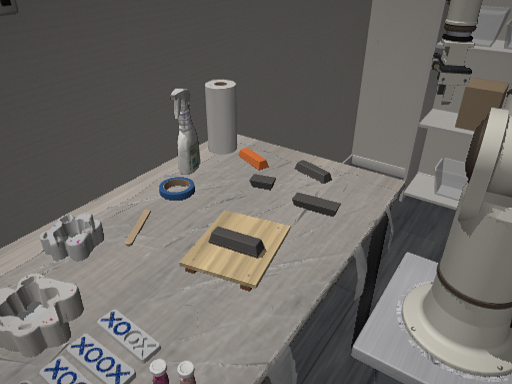

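Candidates (in the 800x600 top view):
- first ingot: (273,346), on the board
- full-length broad-up: (453,392)
- short broad-up: (467,271), to be left
- full-length narrow-up with visible sloping sides: (562,331)
- orange look-alike: (539,204), to be left

I'll check these in one close crop.

```bash
python3 - <<'E'
import cv2
a=cv2.imread("pics/top0.png")
cr=a[150:300,125:390]; cr=cv2.resize(cr,None,fx=3,fy=3,interpolation=cv2.INTER_CUBIC)
cr=cv2.convertScaleAbs(cr,alpha=1.3)
cv2.imwrite("pics/crop1.png",cr)
E
cat > h.py <<'E'
import numpy as np, cv2
from scipy.spatial.transform import Rotation as R
from bench import manip, effector, viewer
def ray(c,u,v,fish=False):
    f=192/np.tan(np.radians(c['vfov'])/2); d=np.array([u-c['cx'],v-c['cy']])
    if fish:
        r=np.hypot(*d); t=r/f; d3=np.r_[d/r*np.sin(t),np.cos(t)]
    else: d3=np.r_[d/f,1]
    return R.from_quat(c['attitude']).apply(d3)
def onz(c,u,v,z,fish=False):
    d=ray(c,u,v,fish); return c['eye']+d*(z-c['eye'][2])/d[2]
def proj(c,P):
    f=192/np.tan(np.radians(c['vfov'])/2)
    p=R.from_quat(c['attitude']).inv().apply(np.atleast_2d(P)-c['eye']); return p[:,:2]/p[:,2:]*f+[c['cx'],c['cy']]
def down(yaw): # tool z down, closing axis (tool y) along world angle yaw (mod pi)
    y=np.array([np.cos(yaw),np.sin(yaw),0]); z=np.array([0,0,-1.]); return R.from_matrix(np.c_[np.cross(y,z),y,z]).as_quat()
E
```

```text
(no output)
```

View pics/crop1.png

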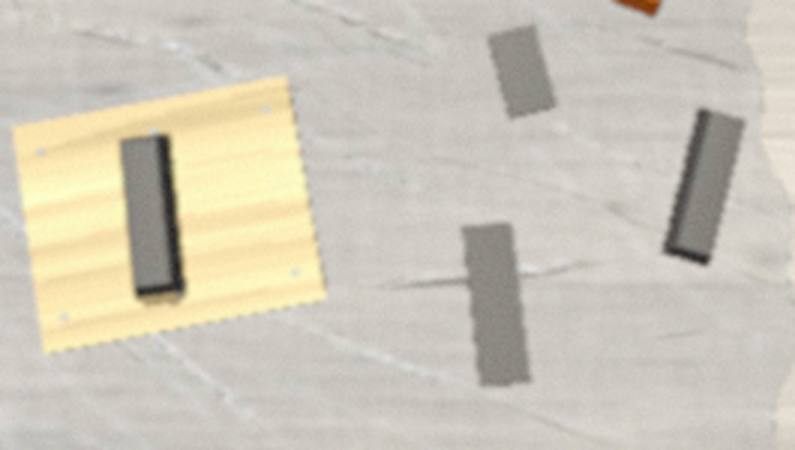

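The crop confirms the choice. The full broad-up ingot is uniform grey at crop (497,304), and the narrow-up one has dark sloped sides at (705,187). The first ingot is on the board at (150,217), whose corners are (13,128), (287,77), (326,298) and (45,352). Next I'll fit the poses by silhouette.

```bash
cat >> h.py <<'E'
from scipy.optimize import minimize
def pts(x,y,a,zb,up):
    o=[]
    for z,L,W in ([(0,.112,.028),(.021,.124,.04),(.028,.124,.04)] if up else [(0,.124,.04),(.007,.124,.04),(.028,.112,.028)]):
        for s in(1,-1):
            for t in(1,-1): o.append([x+s*L/2*np.cos(a)-t*W/2*np.sin(a), y+s*L/2*np.sin(a)+t*W/2*np.cos(a), zb+z])
    return np.array(o)
def fit(im,c,x,y,a,zb,up,S=6,thr=None):
    g=cv2.cvtColor(im,cv2.COLOR_RGB2HSV)[:,:,2].astype(np.uint8)
    ctr=proj(c,[[x,y,zb]])[0].astype(int); u0,v0=ctr-50; g=g[v0:v0+100,u0:u0+100]
    g=cv2.resize(g,None,fx=S,fy=S,interpolation=cv2.INTER_CUBIC).astype(float)
    G=np.median(g[g>150]) if thr is None else None
    m=(g<(thr or (G+95)/2)).astype(np.uint8)
    n,l,st,ce=cv2.connectedComponentsWithStats(m); k=1+np.argmin(np.hypot(*(ce[1:]-50*S).T)+1e6*(st[1:,4]<500)); m=(l==k).astype(np.float32)
    m=cv2.GaussianBlur(m,(0,0),S*.4)
    def cost(p):
        q=(proj(c,pts(*p,zb,up))-[u0,v0]+.5)*S-.5
        r=np.zeros(m.shape,np.float32); cv2.fillConvexPoly(r,cv2.convexHull(np.round(q*16).astype(np.int32)),1.0,shift=4)
        return float(((cv2.GaussianBlur(r,(0,0),S*.4)-m)**2).sum())/S/S
    b=minimize(cost,[x,y,a],method='Nelder-Mead',options=dict(initial_simplex=[[x,y,a],[x+.008,y,a],[x,y+.008,a],[x,y,a+.1]],xatol=1e-5,fatol=1e-3))
    return b.x,b.fun,m.sum()/S/S
E
python3 - <<'E'
from h import *
im=cv2.imread("pics/top0.png")[:,:,::-1].copy(); c=viewer.get_calibration("top")
P=lambda u,v,z:onz(c,(u+.5)/3-.5+125,(v+.5)/3-.5+150,z)
B=np.array([P(13,128,.024),P(287,77,.024),P(326,298,.024),P(45,352,.024)]); print("board",B.round(4).tolist(),B.mean(0))
print([np.linalg.norm(B[i]-B[i-1]).round(4) for i in range(4)])
for n,t,b,zb,up in(("first",(145,142),(160,288),.024,0),("broad",(488,225),(505,384),0,1),("narrow",(726,116),(695,250),0,0)):
    p=P(*t,zb+.028);q=P(*b,zb+.028);m=(p+q)/2;a=np.arctan2(*(p-q)[1::-1])
    print(n,m.round(4),a.round(4),np.linalg.norm(p-q), fit(im,c,m[0],m[1],a,zb,up))
E
```

```text
board [[0.5357, 0.1861, 0.024], [0.5792, -0.0288, 0.024], [0.406, -0.0634, 0.024], [0.3627, 0.1504, 0.024]] [0.47088    0.06110363 0.024     ]
[np.float64(0.1766), np.float64(0.2192), np.float64(0.1766), np.float64(0.2181)]
first [0.4667 0.0669 0.052 ] 0.1471 0.11102358999091362 (array([0.4667699 , 0.07212221, 0.14241886]), np.float64(34.27039591471354), np.float32(948.0556))
broad [ 0.4032 -0.1942  0.028 ] 0.1051 0.12083675809242805 (array([ 0.40324277, -0.19353933,  0.11906083]), np.float64(46.15428670247396), np.float32(885.2778))
narrow [ 0.4985 -0.3614  0.028 ] -0.2565 0.10879134079503064 (array([ 0.49802745, -0.36201424, -0.27649365]), np.float64(25.224002414279514), np.float32(839.5))
```

```bash
cat >> h.py <<'E'
F=np.array([.4668,.0721]); fa=.1424; u=np.array([np.cos(fa),np.sin(fa)]); v=np.array([-u[1],u[0]])  # v toward +y
def ik(p,yaw):
    o=[]
    for k in(-1,0,1):
        q=manip.solve_ik(np.array(p,float),down(yaw+k*np.pi))
        if q is not None: o.append((np.abs(np.array(q)-manip.current_q()).max(),down(yaw+k*np.pi)))
    return min(o,key=lambda t:t[0]) if o else None
E
python3 - <<'E'
from h import *
B=np.array([.4032,-.1935]);N=np.array([.4980,-.3620])
for n,p,z,y in(("B",B,.0055,.119+np.pi/2),("Bup",B,.15,.119+np.pi/2),("P",F-.092*v,.031,fa+np.pi/2),("Pup",F-.092*v,.15,fa+np.pi/2),("push0",F-.135*v,.035,fa),("push1",F-.0985*v,.035,fa),("N",N,.003,-.2765+np.pi/2),("X",F-.0345*v,.055,fa)):
    r=[]
    for k in(0,1):
        q=manip.solve_ik([*p,z],down(y+k*np.pi)); r.append(None if q is None else np.round(q,2).tolist())
    print(n,p.round(4),r)
# pick broad
p=ik([*B,.12],.119+np.pi/2)
manip.move_pose([*B,.12],p[1]); print(manip.current_clock())
c=viewer.get_calibration("wrist"); im=viewer.get_image("wrist"); cv2.imwrite("pics/w1.png",im[:,:,::-1])
manip.servo_line([*B,.006]); effector.close(f_grip=25)
print(manip.current_finger_gap(),manip.current_gripper_force(),manip.current_force(),manip.current_clock(),manip.current_tool_pos())
E
```

```text
B [ 0.4032 -0.1935] [[1.09, 0.67, -0.84, 2.17, 0.84, 0.67, 1.34], [0.78, 0.54, -0.46, 2.18, 0.48, 0.52, -1.5]]
Bup [ 0.4032 -0.1935] [[1.35, 0.44, -1.14, 2.1, 0.51, 0.92, 1.61], [0.98, 0.28, -0.67, 2.11, 0.23, 0.83, -1.28]]
P [ 0.4799 -0.019 ] [[0.6, 0.61, -0.75, 2.09, 0.66, 0.69, 1.12], [0.5, 0.56, -0.62, 2.09, 0.54, 0.64, -1.92]]
Pup [ 0.4799 -0.019 ] [[1.0, 0.66, -1.32, 2.02, 0.74, 1.07, 1.04], [0.75, 0.41, -0.92, 2.03, 0.42, 0.9, -1.82]]
push0 [ 0.486  -0.0615] [[0.73, 0.64, -0.81, 2.07, 0.7, 0.74, -0.39], [-0.64, 0.68, 0.9, 2.11, -0.82, 0.75, -2.2]]
push1 [ 0.4808 -0.0254] [[0.65, 0.62, -0.79, 2.09, 0.68, 0.72, -0.45], [-0.46, 0.54, 0.56, 2.12, -0.49, 0.61, -2.56]]
N [ 0.498 -0.362] [[1.17, 0.88, -0.83, 1.76, 0.82, 0.89, 1.27], [0.81, 0.71, -0.3, 1.77, 0.31, 0.7, -1.51]]
X [0.4717 0.0379] [[0.49, 0.54, -0.76, 2.1, 0.58, 0.71, -0.51], [-0.79, 0.56, 0.8, 2.14, -0.64, 0.7, -2.55]]
1.8
0.039655518516651216 24.99989926815033 [-0.39477034 -0.43649718  0.83673164] 3.625 [ 0.40321563 -0.19360042  0.00601383]
```

Run:
```python
from h import *
t=manip.current_tool_pos(); manip.servo_line([t[0],t[1],.14],vel=.2)
T=F-.092*v; p=ik([*T,.14],fa+np.pi/2); print(p[0],manip.current_force())
manip.move_pose([*T,.14],p[1]); manip.servo_line([*T,.05]); manip.servo_line([*T,.0305],vel=.04)
f=manip.current_force(); print(f,manip.current_finger_gap(),manip.current_tool_pos())
effector.open_jaws(); manip.servo_line([*T,.15],vel=.2)
T0=F-.150*v; q=ik([*T0,.15],fa); manip.move_pose([*T0,.15],q[1])
im=viewer.get_image("top"); cv2.imwrite("pics/top2.png",im[:,:,::-1]); 
cr=cv2.resize(im[150:300,125:390],None,fx=3,fy=3,interpolation=cv2.INTER_CUBIC); cv2.imwrite("pics/crop2.png",cv2.convertScaleAbs(cr,alpha=1.3)[:,:,::-1])
im=viewer.get_image("scene"); cv2.imwrite("pics/scene2.png",im[:,:,::-1]); print(manip.current_clock())
```

```text
0.44420040986440745 [-0.49704002  0.3662906  -3.25203058]
[ 0.00504783 -0.00541591 -2.21599344] 0.039307162020063034 [ 0.47971414 -0.01883837  0.03024651]
9.7833
```

View pics/crop2.png

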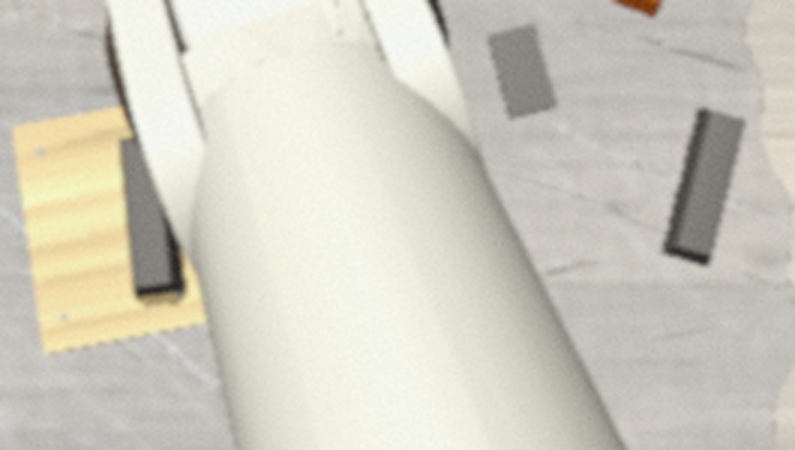

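The arm blocks the top view. The first ingot, ends at crop (128,140) and (160,297), has not moved. I'll use the wrist camera from here.

Run:
```python
from h import *
c=viewer.get_calibration("wrist"); im=viewer.get_image("wrist"); np.savez("w2.npz",im=im,**c)
cv2.imwrite("pics/w2.png",cv2.resize(im,(800,600),interpolation=cv2.INTER_CUBIC)[:,:,::-1]); print(c['eye'])
```

```text
[ 0.4785711  -0.00850476  0.3081303 ]
```

View pics/w2.png

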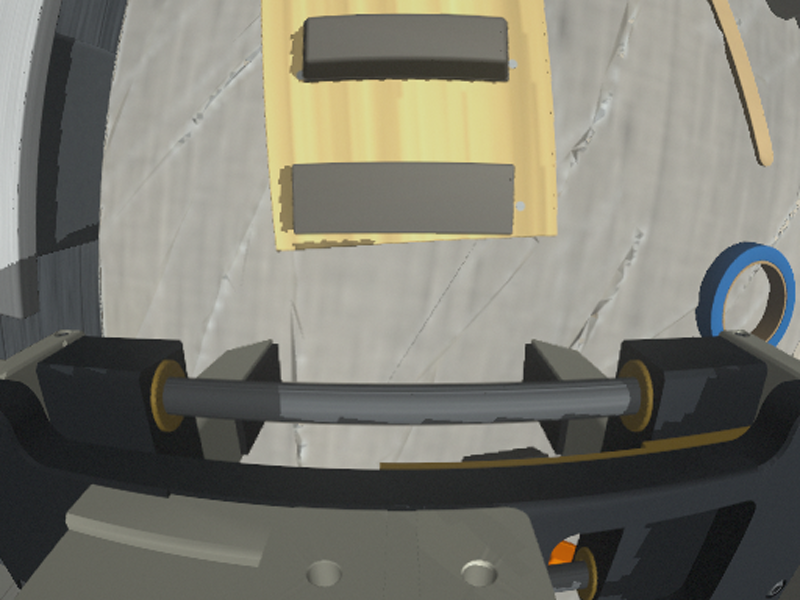

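The wrist view (800x600) shows both ingots lying flat and parallel. The second has its top face at (293,165), (514,165), (513,235) and (292,234). The first spans (304,80) to (508,80) along its near lower edge, and the whole second ingot is on the board. Now to turn these into positions.

Run:
```python
from h import *
c=np.load("w2.npz"); k=1.5625
def P(a,b,z): return onz(c,(a+.5)/k-.5,(b+.5)/k-.5,z,True)[:2]
def loc(p): return np.round([(p-F)@u,(p-F)@v],4)
for n,(a,b,z) in dict(S0=(293,165,.052),S1=(514,165,.052),S2=(513,235,.052),S3=(292,234,.052),F0=(304,80,.026),F1=(508,80,.026),Ft0=(309,17,.052),Ft1=(506,18,.052)).items(): print(n,loc(P(a,b,z)))
```

```text
S0 [-0.0601 -0.0737]
S1 [ 0.0624 -0.0738]
S2 [ 0.0629 -0.1133]
S3 [-0.0618 -0.1126]
F0 [-0.0592 -0.02  ]
F1 [ 0.0648 -0.0198]
Ft0 [-0.0515  0.0123]
Ft1 [0.0586 0.0121]
```

```bash
cat >> h.py <<'E'
def L(a,b,z): return [*(F+a*u+b*v),z]
E
python3 - <<'E'
from h import *
manip.servo_line(L(.001,-.150,.036),vel=.2)
manip.servo_line(L(.001,-.125,.036),vel=.08)
manip.servo_line(L(.003,-.101,.036),vel=.03); print(manip.current_force())
manip.servo_line(L(.003,-.110,.036),vel=.1)
manip.servo_line(L(.003,-.150,.15),vel=.25)
c=viewer.get_calibration("wrist"); im=viewer.get_image("wrist"); np.savez("w3.npz",im=im,**c)
cv2.imwrite("pics/w3.png",cv2.resize(im[:170,150:380],None,fx=3.125,fy=3.125,interpolation=cv2.INTER_CUBIC)[:,:,::-1]); print(manip.current_clock())
E
```

```text
[-0.11349498 -0.0316993   0.89629742]
12.9
```

View pics/w3.png

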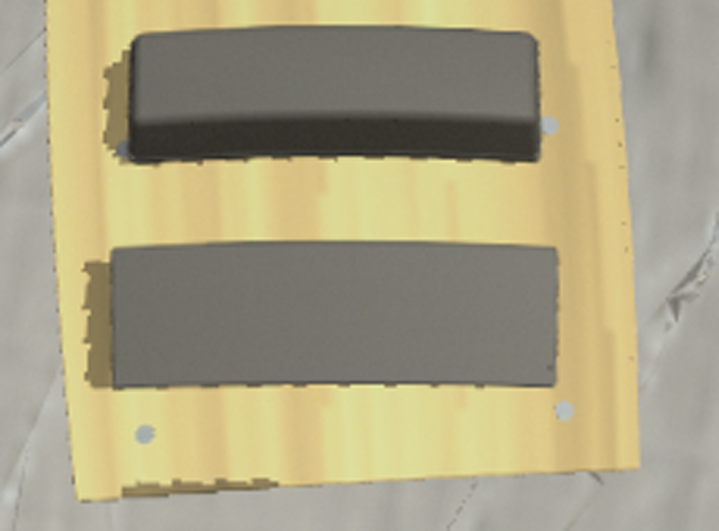

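The push worked. The second ingot is now at crop (112,249)-(557,249) and (556,385)-(113,387), flat, and the first is unchanged, with its near lower edge at (131,158)-(538,157). I'll measure the gap from these.

Run:
```python
from h import *
c=np.load("w3.npz"); k=3.125
def P(a,b,z): return onz(c,(a+.5)/k-.5+150,(b+.5)/k-.5,z,True)[:2]
def loc(p): return np.round([(p-F)@u,(p-F)@v],4)
for n,(a,b,z) in dict(S0=(112,249,.052),S1=(557,249,.052),Sm=(335,241,.052),S2=(556,385,.052),S3=(113,387,.052),F0=(131,158,.027),F1=(539,157,.027),Ft0=(138,35,.052),Ft1=(533,35,.052)).items(): print(n,loc(P(a,b,z)))
```

```text
S0 [-0.0589 -0.051 ]
S1 [ 0.0639 -0.0512]
Sm [ 0.0027 -0.0507]
S2 [ 0.0641 -0.0895]
S3 [-0.0592 -0.0899]
F0 [-0.059  -0.0196]
F1 [ 0.0644 -0.0195]
Ft0 [-0.0522  0.012 ]
Ft1 [0.058  0.0118]
```

The gap is about 31 mm, the two are parallel, and the ends are level to within 0.5 mm. Next is the crosswise ingot.

Run:
```python
from h import *
N=np.array([.4980,-.3620])
p=ik([*N,.12],-.2765+np.pi/2); print(p[0]); manip.move_pose([*N,.12],p[1])
manip.servo_line([*N,.0025],vel=.1); print(manip.current_force()); effector.close(f_grip=30)
print(manip.current_finger_gap(),manip.current_gripper_force())
manip.servo_line([*N,.15],vel=.15); print(manip.current_force(),manip.current_finger_gap())
X=L(.0027,-.0352,.15); p=ik(X,fa); print(p[0]); manip.move_pose(X,p[1])
c=viewer.get_calibration("wrist"); im=viewer.get_image("wrist"); np.savez("w4.npz",im=im,**c)
cv2.imwrite("pics/w4.png",cv2.resize(im,(800,600),interpolation=cv2.INTER_CUBIC)[:,:,::-1]); print(manip.current_clock(),manip.current_finger_gap())
```

```text
1.280810783326089
[-0.03764176  0.08180133  0.88777434]
0.03943022975748181 29.999312460422516
[-0.5998042  -0.5597288  -2.78032608] 0.039400096197541944
1.0535764982413132
18.9333 0.03934511354287991
```

View pics/w4.png

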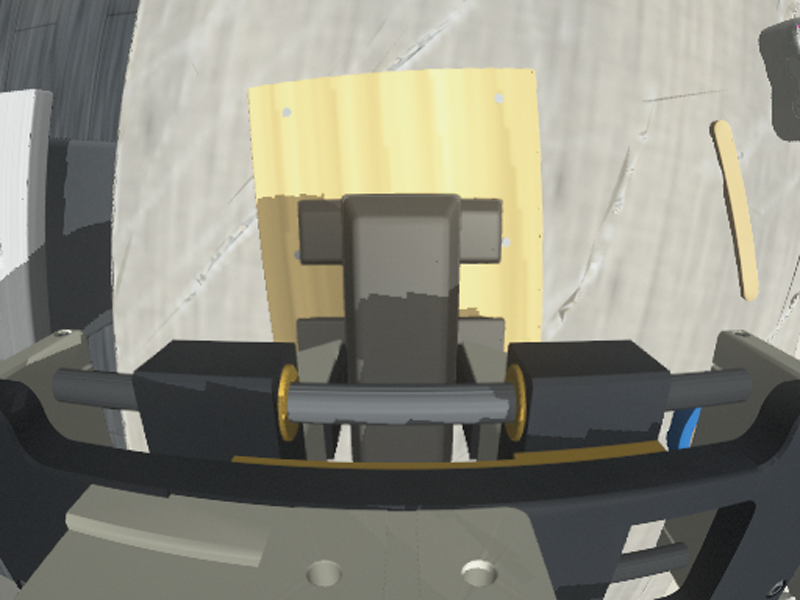

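The ingot is held square over the pair, with its far end at (402,195) and narrow face up. I'll check the lengthwise offset and then place it.

Run:
```python
from h import *
c=np.load("w4.npz"); k=1.5625
def P(a,b,z): return onz(c,(a+.5)/k-.5,(b+.5)/k-.5,z,True)[:2]
def loc(p): return np.round([(p-F)@u,(p-F)@v],4)
for a in((345,198),(402,194),(460,197)): print(loc(P(*a,.1545)),loc(P(*a,.1475)))
e=np.mean([loc(P(*a,.1515))[1] for a in((345,198),(460,197),(402,194))]); off=e-.062+.0352; print("off",off)
off=float(np.clip(off,-.005,.005))
b=-.0352-off
manip.servo_line(L(.0027,b,.075),vel=.15); manip.servo_line(L(.0027,b,.0552),vel=.03); print(manip.current_force(),manip.current_tool_pos())
effector.open_jaws(); manip.servo_line(L(.0027,b,.16),vel=.15)
manip.move_pose(L(.0,-.150,.16),manip.current_tcp_rot())
im=viewer.get_image("wrist"); a=im[:170,130:380]
im2=viewer.get_image("scene")[190:310,160:330]
f=lambda i:cv2.resize(i,(400,272),interpolation=cv2.INTER_CUBIC)
cv2.imwrite("pics/w5.png",np.hstack([f(a),f(im2)])[:,:,::-1]); print(manip.current_clock())
```

```text
[-0.0153  0.0248] [-0.0161  0.0245]
[0.0036 0.0259] [0.0036 0.0256]
[0.0227 0.025 ] [0.0236 0.0247]
off -0.0016666666666666705
[-0.72206748 -0.17368411 -2.80663519] [0.47426245 0.03941821 0.05519905]
22.8583
```

View pics/w5.png

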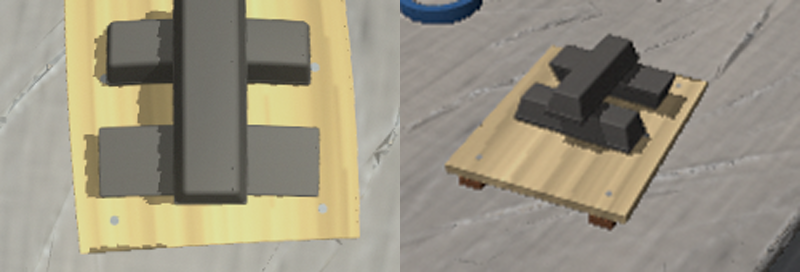

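The cross ingot (left panel, centred about x=210) rests flat on both, and the lower pair looks unmoved in both views. The gripper is clear.

```bash
python3 -c "
from bench import manip
print(manip.hand_in())"
```

```text
the job is handed in; nothing more can be done
None
```

The job is handed in at about 23 s: the broad-up ingot lies parallel to the first with a gap of about 31 mm and level ends, the narrow-up ingot rests crosswise over their middle, the first ingot showed no shift in the pictures, and the short and orange ingots were not touched.

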